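# Hang the contact plate back on the turret rack

### The job

Put the contact plate that stands in the black parking block back on the turret rack: first push the turret round until the one bare hook clicks in at the gap of the guard hoop, then hang the plate on that hook by its slot and push it gently along the bar, over its hump, until it sits home against the collar at the drum. Leave the turret clicked in with the plate hanging straight, and do not disturb the tin, the plug or the bottle.

Things in the scene. Friction and masses are not known exactly. Their poses are not given: they have to be found in the camera images.
- rack: Fixed grey base disc of the turret rack, 244 mm across, 14 mm high; origin under its centre, on the turret's axis. A guard hoop of 5 mm rod (radius 115 mm, 100 mm above the bench, on thin posts) surrounds the turret but is open 40 degrees either side of this body's -x, which looks to the robot: the gap. Hook tips pass 5 mm inside the hoop, so a plate gets on a hook only at the gap
- turret: Turning part; origin on the axis at bench level; its -x points along the bare hook. Grey drum 95 mm across, 74 to 132 mm above the bench, six level hooks 60 degrees apart, five with a plate (50 to 58 mm from the axis, up to 138 mm high). Turns both ways without end; a sprung index clicks and centres it every 60 degrees, a hook in the gap: 5 N at a pin moves it off, past 30 degrees it snaps on
- pin0 (a point): Centre of the top of an upright steel finger pin on the drum, opposite the bare hook, 38 mm from the axis; 10 mm thick, its top 158 mm above the bench and 26 mm above the drum. Push it sideways round the axis to turn the turret. A flat nut, 26 mm wide and 7 mm high, stands in the middle between the pins
- pin1 (a point): Centre of the top of a second such pin, 120 degrees anticlockwise of pin0 seen from above, 60 degrees beside the bare hook
- pin2 (a point): Centre of the top of a third such pin, 120 degrees clockwise of pin0 seen from above, 60 degrees beside the bare hook
- hook_seat (a point): Point on top of the bare hook's bar where the slot's top rests when a plate is home: 54 mm from the axis, 108 mm above the bench; 4 mm nearer the axis is the collar's face. Axes as the turret's. Bar round, 8 mm thick, level (axis 104 mm up). A smooth hump 2 mm high, from 6 to 23 mm outside the seat, retains the plate: pushed along the bar with 1 to 4 N it rides over the hump and drops behind it
- hook_tip (a point): Centre of the rounded end of the bare hook, 104 mm from the axis, 110 mm above the bench. The bar is level to 100 mm from the axis; its last 8 mm turn up to this end, so seen from outside the end is 8 mm wide and 14 mm tall (100 to 114 mm above the bench)
- plate: Loose contact plate, upright: aluminium, a green board on either face; origin at the middle of its foot; 8 mm thick along x, 48 mm wide along y up to 70 mm above the foot, above that a tab 28 mm wide up to 108 mm; 0.10 to 0.17 kg. Its foot starts 12 mm above the bench in the 10 mm slot (22 mm deep) of a fixed black block 60 x 70 x 34 mm. Either face may look outward on the hook
- plate_eye (a point): Middle of the top edge of the plate's hanging slot, half-way through its thickness, 78 mm above its foot; axes as the plate's. The slot goes right through along x, 11 mm wide and 18 mm tall (60 to 78 mm above the foot)
- plate_tab (a point): Middle of the solid part of the plate's tab, where it is held, across its 8 mm: 98 mm above the foot, 20 mm above plate_eye; the tab is solid and 28 mm wide from 78 to 108 mm; axes as the plate's
- cot_tin_mid (a point): Bystander: centre of a round white tin, 68 mm across, 34 mm high, in front of the tall black tray stack (fixed, about 0.3 m high, from 0.63 m ahead of the robot on)
- spare_plug_mid (a point): Bystander: centre of a slim grey plug standing upright, 18 mm thick, 52 mm high, behind the end of the fixed clamp jig, whose red handle, under 0.1 m high, lies just in front of the rack
- ipa_bottle_mid (a point): Bystander: centre of a white bottle with a dished pump top, 62 mm across, 133 mm high
Not all that is in view belongs to the job. What is shaped like the plate but blue or turquoise is not meant.

How it is judged:
On the way, in this order (a step that is already met when the one before it is completed fails the run):
1. the bare hook is clicked in at the gap of the hoop (x of hook_tip in the frame of rack below -0.09 m and y of hook_tip in the frame of rack between -0.008 and 0.008 m), for 0.3 s.
2. the plate's slot is over the bar of the bare hook and the plate hangs on it (x of plate_eye in the frame of hook_seat between -0.048 and 0.004 m and y of plate_eye in the frame of hook_seat between -0.006 and 0.006 m and z of plate_eye in the frame of hook_seat between -0.004 and 0.005 m), for 0.2 s.
At the end, for the whole second after the job is handed in: The bare hook points into the gap (tip within 8 mm of its middle); the plate hangs on it behind the hump, slot top within 4.5 mm along, 5 mm across and 4 mm in height of the seat, upright and square to the bar within 0.15 rad, and is still (all of step 1 and x of plate_eye in the frame of hook_seat between -0.0045 and 0.0035 m and y of plate_eye in the frame of hook_seat between -0.005 and 0.005 m and z of plate_eye in the frame of hook_seat between -0.004 and 0.004 m and angle between plate_eye's own z axis and vertical below 0.15 rad and angle between the x axis of plate_eye and the x axis of hook_seat, either way round below 0.15 rad and linear speed of plate below 0.02 m/s); the robot touches nothing.
It fails at once if the plate is forced against the turret (over 80 N) (contact force between plate and turret above 80 N).
It fails at once if the tin, the plug or the bottle is moved by 20 mm or tipped (distance of any of cot_tin_mid, spare_plug_mid, ipa_bottle_mid from where it was at the start of the episode above 0.02 m).
It also fails if it takes over 72 s, if anything falls off the work surface, if the arm or the gripper's body presses on something with over 40 N, if the wrist force passes 120 N, or if a joint passes its speed limit or range.

### The arm

A 7-joint arm with a two-finger parallel gripper is mounted at the origin on a cart in front of the work surface, level with it; the furniture and walls round the work are solid. World frame = base frame: x ahead of the robot, y to its left, z up, the work surface at z = 0. Lengths are in m, angles in rad, forces in N, time in s.
With the tool pointing down it reaches from about 0.425 to 0.8 m from the base axis. Payload 8.3 kg.
Tool frame: the origin (TCP) lies on the mounting face of the last link; the fingertips stand 173 mm ahead of it and the grasp point (between the pads) lies 155 mm ahead of it; z points along the fingers, y is the line along which they close (so a half turn about z gives the same grasp; the last joint's range is limited). The gripper opens to 85 mm and grips with 20 to 120 N. Pads are 22 mm wide; open, the fingers measure 114 mm over their backs; the gripper's body (76 mm by 85 mm) begins 54 mm behind the grasp point. The pads swing forward as they close: fully open they stand 13 mm farther back than shut.
Start: joints at [1.045, 0.383, 0.016, 1.37, -0.006, 1.388, -0.046], TCP at [0.279, -0.559, 0.405] pointing down, gripper open.
Joint ranges: [-2.95, 2.95], [-0.25, 2.06], [-1.52, 1.56], [0.18, 2.33], [-1.44, 4.58], [0.02, 2.06], [-3.01, 3.01]. Speed limits (rad/s): [2.39, 2.39, 3.01, 3.01, 3.14, 3.14, 3.14].

### API

Orientations are given as a rotation vector (axis times angle).
In Python, from cell import env, snapshot, calibration gives the robot as it stands.
- The arm moves only by the shell command python3 -m handwheel 'ROWS'. ROWS is JSON, a list of rows, each a list of 3 entries, a list of its own where there are three numbers: the shift along the world's x, y, z as a fraction of full scale, then the turn, a rotation vector about the world's x, y, z as a fraction of full scale, then the opening, from 0 (shut) to 1 (fully open). A call has 1 to 12 rows; each row is the pose to reach, as a shift and turn from the pose commanded when the call began; what a row does not reach only later rows make up. Full scale, the value 1, is 0.5 m for a shift and pi/4 rad for a turn. A row lasts 1/10 s, in which the tool goes at most 50 mm and 8.59 degrees, less where a joint would pass 70% of its speed; a pose out of reach is approached as far as the arm can. A call with a number of a shift or a turn outside -1 to 1 is refused whole. A call with a gripper value outside its range is refused whole. The fingers move at their own pace and stop on an object; the grip force is fixed at half the most. Time passes only in rows, so rows that repeat a pose let the fingers close. It gives the time, the measured TCP pose, the force, the opening and the grip force at its end, in the units of the state.
- env.state(): the state, without advancing time (a new reading comes with each control period).
- snapshot(name): name is "scene" or "top" or "wrist"; returns the picture (384x512x3 uint8, red, green, blue); there is no depth.
- calibration(name): a dict with "camera_matrix" (3x3 intrinsics, pixels), "pose" (4x4, takes a point from camera to world coordinates). Camera axes: x right, y down, z forward; pixel columns grow to the right and rows downward; lengths in m; the calibration is good to about 2 mm. A picture is of the moment at which its call begins: read the wrist's pose just before it. calibration takes no time and is no camera call; for the wrist camera it gives the pose at the moment of the call.
- env.hand_in(): hands the job in; it is judged then, once.
The state is a dict: "t": time; "qpos": joint angles; "qd": joint speeds; "joint_torque": joint torques, N m; "ee_pos": TCP position; "ee_rot": TCP orientation; "wrist_force": force on the tool from outside, world axes, zero at the start; "ft_torque": the same for the moment, N m; "opening": finger opening in m; "finger_force": force on a finger pad.
Only numpy, scipy, OpenCV 4.12 (cv2) and the standard library are available. Lean on these libraries where they do the work, as an engineer would, in place of code of your own. Each camera call takes 0.05 s, during which the arm holds its last target. There are 200 camera calls.

## Working session

There is one attempt and no reset: what is moved stays moved. The work goes in short steps, Python scripts to look and compute and a shell command to move; the robot and the scene stay as the last step left them, time stands still between calls to the robot, and variables do not carry over. Pictures are saved under pics/ and viewed, at most 10 in all, crops included, and the job is handed in when it is done.

```bash
mkdir -p pics
cat > h.py <<'E'
import numpy as np, cv2
from cell import env, snapshot, calibration
def save(n,f,crop=None,s=1):
    im=snapshot(n)[:,:,::-1]
    if crop: a,b,c,d=crop; im=im[b:d,a:c]
    cv2.imwrite('pics/'+f,cv2.resize(im,None,fx=s,fy=s,interpolation=cv2.INTER_CUBIC))
def ray(c,u,v):
    K=np.array(c['camera_matrix']);T=np.array(c['pose'])
    return T[:3,3],T[:3,:3]@np.linalg.solve(K,[u,v,1])
def atz(c,u,v,z):
    o,d=ray(c,u,v); return o+d*(z-o[2])/d[2]
def proj(c,p):
    K=np.array(c['camera_matrix']);T=np.array(c['pose'])
    q=K@(T[:3,:3].T@(np.array(p)-T[:3,3])); return q[:2]/q[2]
E
python3 - <<'E'
from h import *
print(env.state())
for n in('scene','top','wrist'): print(n,calibration(n))
a=snapshot('scene');b=snapshot('top')
cv2.imwrite('pics/s0.png',cv2.resize(a[:,:,::-1],(800,600)));cv2.imwrite('pics/t0.png',cv2.resize(b[:,:,::-1],(800,600)))
E
```

```text
{'t': 0.0, 'qpos': array([ 1.04508206,  0.38423974,  0.01640273,  1.37116876, -0.0062702 ,
        1.38820961, -0.04646335]), 'qd': array([ 0.00181804, -0.00078497,  0.00036247,  0.00054741, -0.00148549,
       -0.00015536, -0.00081056]), 'joint_torque': array([ 2.92477780e-04, -6.27593279e+01,  8.44069775e-01, -3.71817899e+01,
        1.66407129e-02,  1.41625552e-02, -5.64493860e-05]), 'ee_pos': array([ 0.27898589, -0.55908875,  0.40367117]), 'ee_rot': array([-3.05597093e+00, -7.20200243e-01,  8.27567366e-04]), 'wrist_force': array([-0.16510613, -0.53636824, -0.60012868]), 'ft_torque': array([-0.03655136,  0.00064133,  0.03431669]), 'finger_force': 0.0, 'opening': 0.08534409787350349}
scene {'camera_matrix': array([[478.38961497,   0.        , 264.60968957],
       [  0.        , 478.38961497, 195.71656447],
       [  0.        ,   0.        ,   1.        ]]), 'pose': array([[-0.63737401, -0.4337899 ,  0.63685218, -0.29752374],
       [-0.77039563,  0.37552742, -0.51523755,  0.68782118],
       [-0.01565062, -0.81902715, -0.57354126,  0.94280021],
       [ 0.        ,  0.        ,  
[... 191 characters left out ...]
.        ]]), 'pose': array([[ 0.00459786, -0.98580112,  0.16785416,  0.36429546],
       [-0.99994409, -0.00293409,  0.01015866, -0.07909819],
       [-0.00952192, -0.16789148, -0.9857595 ,  1.45164849],
       [ 0.        ,  0.        ,  0.        ,  1.        ]])}
wrist {'camera_matrix': array([[345.33092709,   0.        , 256.13727962],
       [  0.        , 345.33092709, 194.28226997],
       [  0.        ,   0.        ,   1.        ]]), 'pose': array([[ 0.44634963, -0.86283986, -0.23723278,  0.33859399],
       [-0.8948575 , -0.43080412, -0.11678129, -0.53065508],
       [-0.00143731,  0.26441481, -0.96440797,  0.37214082],
       [ 0.        ,  0.        ,  0.        ,  1.        ]])}
```

View pics/s0.png

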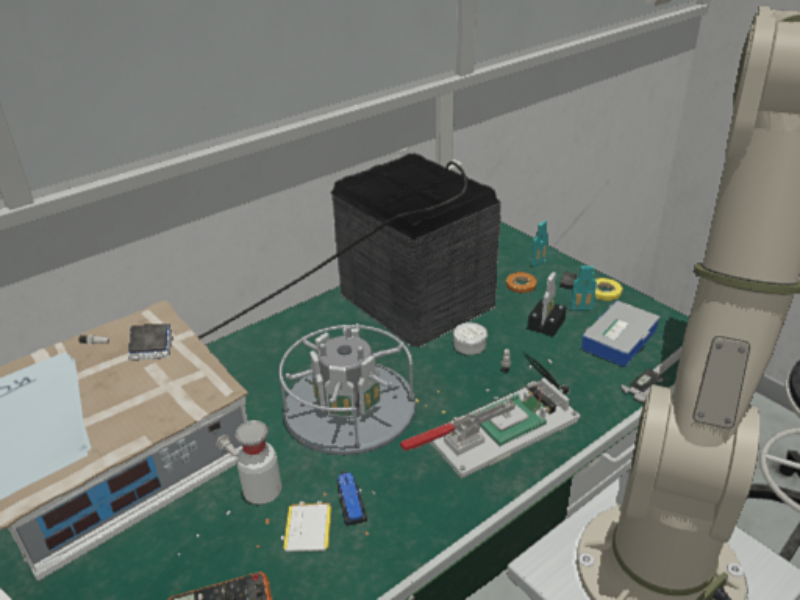

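View pics/t0.png

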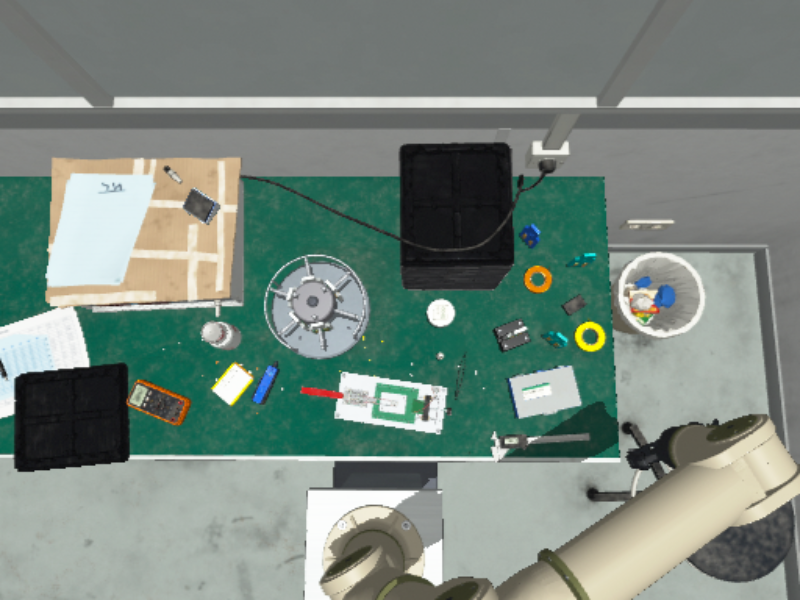

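Three plate-like things: scene (550,300), a grey/green one in the black block, and turquoise ones at (541,240) and (585,285). The one in the black block fits, and I'll confirm it in an enlarged crop.

Run:
```python
from h import *
s=snapshot('scene')[:,:,::-1];t=snapshot('top')[:,:,::-1]
def c(im,x,y): return cv2.resize(im[y:y+75,x:x+100],(400,300),interpolation=cv2.INTER_CUBIC)
cv2.imwrite('pics/m0.png',np.vstack([np.hstack([c(t,153,155),c(t,290,180)]),np.hstack([c(s,175,205),c(s,310,150)])]))
C=calibration('top')
for n,u,v,z in [('rackc',317,307,.014),('block',512,335,.034),('tin',441,313,.034),('plug',440,356,.052),('bottle',220,333,.133),('redend',303,391,.06),('stackfront',400,278,.3),('blue',265,384,0)]:
    print(n,atz(C,u*.64,v*.64,z).round(3))
```

```text
rackc [0.578 0.145 0.014]
block [ 0.508 -0.327  0.034]
tin [ 0.561 -0.157  0.034]
plug [ 0.456 -0.153  0.052]
bottle [0.5   0.342 0.133]
redend [0.374 0.165 0.06 ]
stackfront [ 0.594 -0.062  0.3  ]
blue [0.39  0.268 0.   ]
```

View pics/m0.png

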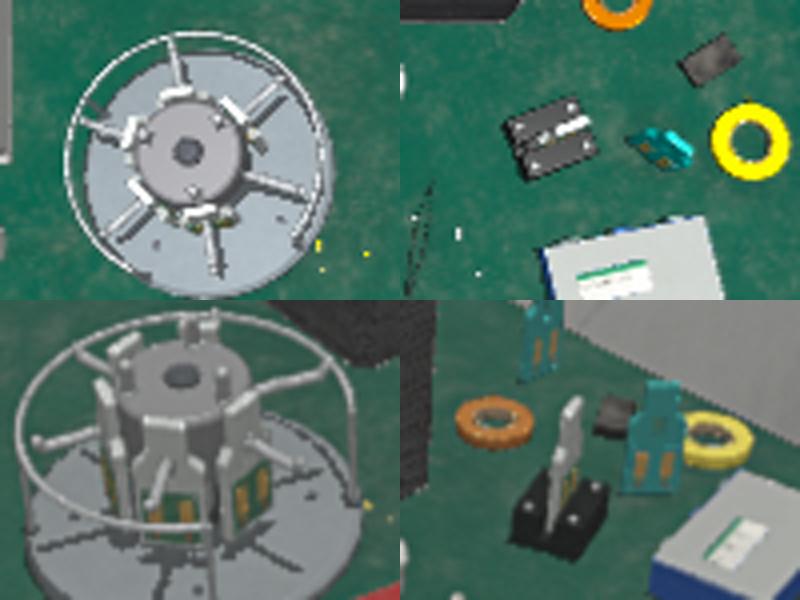

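The block crop (530,130 top panel; 565,460 scene panel) shows an aluminium plate with a green board, so it is the right one; the turquoise neighbours are decoys. The bare hook is at (305,190) in the turret crop, and the hoop ends at about (300,250) and (140,280).

Run:
```python
from h import *
C=calibration('top');S=calibration('scene')
T=lambda x,y,z,ox=153,oy=155:atz(C,ox+x/4,oy+y/4,z)
c=T(187,148,.139)
print('axis',c)
for n,x,y,z in [('bare',305,190,.112),('gaphook',216,270,.112),('up',175,45,.112),('ul',85,120,.112),('ll',103,238,.112),('ur',280,88,.112),('hoopR',300,248,.1),('hoopL',145,278,.1),('pin?',195,188,.158),('pin',140,128,.158)]:
    p=T(x,y,z); d=p-c; print(n,p.round(3),np.hypot(*d[:2]).round(3),np.degrees(np.arctan2(d[1],d[0])).round(1))
# scene verification
print('scene nut',atz(S,175+183/4,205+76/4,.139))
for n,x,y in [('gaphook?',158,500),('bare?',295,465)]:
    p=atz(S,175+x/4,205+y/4-75,.110);d=p-c;print(n,p.round(3),np.hypot(*d[:2]).round(3),np.degrees(np.arctan2(d[1],d[0])).round(1))
# block screws and plate tab top
print('block corners',[T(x-400,y,.034,290,180).round(3) for x,y in [(503,122),(575,97),(597,157),(527,180)]])
print('tab ends top z.12',[T(x-400,y,.12,290,180).round(3) for x,y in [(556,130),(590,121)]])
print('tab top from scene',[atz(S,310+(x-400)/4,150+(y-300)/4,.12).round(3) for x,y in [(563,410),(576,400)]])
```

```text
axis [0.57484431 0.13724716 0.139     ]
bare [0.542 0.035 0.112] 0.107 -108.1
gaphook [0.47  0.113 0.112] 0.107 -166.8
up [0.674 0.155 0.112] 0.1 10.4
ul [0.604 0.234 0.112] 0.101 73.1
ll [0.498 0.214 0.112] 0.108 135.0
ur [0.634 0.06  0.112] 0.098 -52.7
hoopR [0.491 0.04  0.1  ] 0.128 -130.7
hoopL [0.464 0.178 0.1  ] 0.118 160.0
pin? [0.537 0.126 0.158] 0.039 -163.7
pin [0.589 0.175 0.158] 0.041 69.4
scene nut [0.5698938  0.14066136 0.139     ]
gaphook? [0.506 0.208 0.11 ] 0.099 134.2
bare? [0.475 0.12  0.11 ] 0.101 -169.9
block corners [array([ 0.523, -0.283,  0.034]), array([ 0.547, -0.351,  0.034]), array([ 0.49 , -0.369,  0.034]), array([ 0.469, -0.304,  0.034])]
tab ends top z.12 [array([ 0.506, -0.317,  0.12 ]), array([ 0.514, -0.347,  0.12 ])]
tab top from scene [array([ 0.515, -0.321,  0.12 ]), array([ 0.518, -0.339,  0.12 ])]
```

```bash
python3 -m handwheel '[[[0.26,0.69,0.03],[0,0,-0.5],0.4],[[0.26,0.69,0.03],[0,0,-0.5],0.4],[[0.26,0.69,0.03],[0,0,-0.5],0.4],[[0.26,0.69,0.03],[0,0,-0.5],0.4],[[0.26,0.69,0.03],[0,0,-0.5],0.4],[[0.26,0.69,0.03],[0,0,-0.5],0.4],[[0.26,0.69,0.03],[0,0,-0.5],0.4],[[0.26,0.69,0.03],[0,0,-0.5],0.4],[[0.26,0.69,0.03],[0,0,-0.5],0.4]]'
python3 -m handwheel '[[[0.26,0.69,0],[0,0,-0.49],0.4],[[0.26,0.69,0],[0,0,-0.49],0.4],[[0.26,0.69,0],[0,0,-0.49],0.4],[[0.26,0.69,0],[0,0,-0.49],0.4],[[0.26,0.69,0],[0,0,-0.49],0.4],[[0.26,0.69,0],[0,0,-0.49],0.4],[[0.26,0.69,0],[0,0,-0.49],0.4],[[0.26,0.69,0],[0,0,-0.49],0.4],[[0.26,0.69,0],[0,0,-0.49],0.4],[[0.26,0.69,0],[0,0,-0.49],0.4]]'
python3 - <<'E'
from h import *
C=calibration('wrist'); save('wrist','w0.png',s=1.5625)
np.save('w0.npy',C,allow_pickle=True)
print(C['pose'])
E
```

```text
t: 1.1
ee_pos: [0.4104, -0.2105, 0.42]
ee_rot: [-3.139, -0.121, -0.001]
wrist_force: [-0.5, 0.5, 0.6]
opening: 0.0345
finger_force: 0.0
t: 2.1
ee_pos: [0.5395, 0.1306, 0.4189]
ee_rot: [3.103, -0.491, -0.002]
wrist_force: [0.0, -1.0, 0.4]
opening: 0.0342
finger_force: 0.0
[[-0.30895405 -0.9169998  -0.2523069   0.60282873]
 [-0.95107567  0.2983225   0.08036644  0.10861744]
 [ 0.00157281  0.26479249 -0.96430414  0.38734537]
 [ 0.          0.          0.          1.        ]]
```

View pics/w0.png

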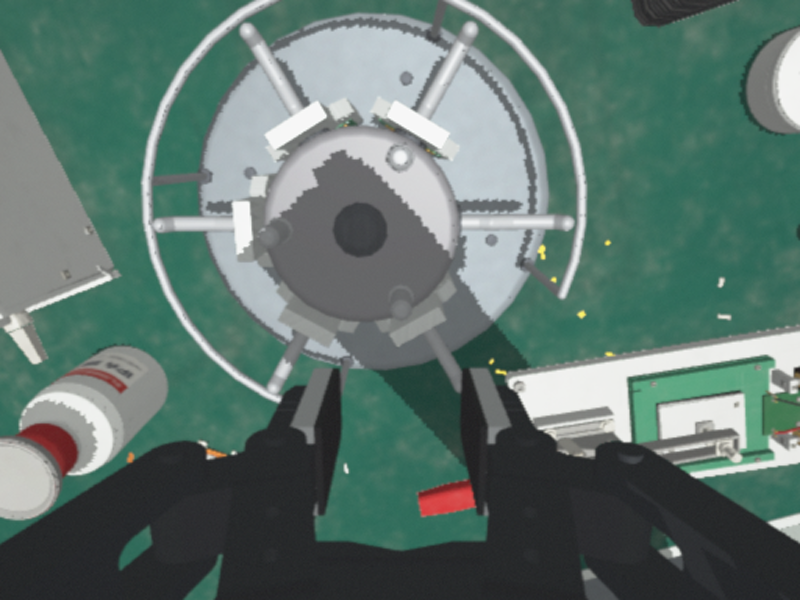

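The wrist view shows the bare hook at right (570,223), pins at (400,157), (271,232) and (401,298), and the nut at (360,230). I'll fit the axis and yaw to these.

```bash
cat >> h.py <<'E'
def fit(C,obs,x0):
    from scipy.optimize import least_squares
    def pt(k,x):
        r,a,z=k; t=x[2]+np.radians(a); return [x[0]+r*np.cos(t),x[1]+r*np.sin(t),z]
    f=lambda x:np.concatenate([proj(C,pt(k,x))-uv for k,uv in obs])
    s=least_squares(f,x0,loss='soft_l1'); return s.x,f(s.x).reshape(-1,2).round(1)
E
python3 - <<'E'
from h import *
C=np.load('w0.npy',allow_pickle=True).item()
k=1.5625
P=lambda a,b:np.array([a,b])/k
# angles relative to bare hook direction
obs=[((0,0,.139),P(360,230)),((.038,180,.158),P(271,232)),((.038,-60,.158),P(401,298)),((.038,60,.158),P(400,157)),
((.104,0,.112),P(570,223)),((.104,60,.112),P(470,30)),((.104,120,.112),P(247,32)),((.104,180,.112),P(160,225)),((.104,240,.112),P(275,388))]
x,r=fit(C,obs,[.572,.139,np.radians(-108)])
print(x[:2],np.degrees(x[2])); print(r)
st=env.state(); print(st['ee_pos'])
a=x[2]
for d in (0,-15,-30,-45,-60): # TCP over pin1 turned by d
    t=a-np.pi/3+np.radians(d); p=x[:2]+.038*np.array([np.cos(t),np.sin(t)]); print(d,p.round(4),((p-st['ee_pos'][:2])/.5).round(4))
E
```

```text
[0.57654142 0.13603715] -107.53262171687969
[[ 0.2  0.5]
 [-1.9  3.6]
 [ 0.9  8.1]
 [ 0.8 -0.4]
 [-0.9 -0.7]
 [ 0.7 -1.3]
 [ 0.  -1.3]
 [-0.3  0.2]
 [-0.5 -0. ]]
[0.53946606 0.12936487 0.41910057]
0 [0.5394 0.1278] [-0.0001 -0.0031]
-15 [0.5386 0.1377] [-0.0018  0.0167]
-30 [0.5403 0.1475] [0.0017 0.0362]
-45 [0.5445 0.1565] [0.0101 0.0542]
-60 [0.5509 0.1641] [0.0228 0.0694]
```

```bash
python3 -m handwheel '[[[0,-0.003,-0.1],[0,0,0],0.4],[[0,-0.003,-0.16],[0,0,0],0.4],[[0,-0.003,-0.2],[0,0,0],0.4],[[0,-0.003,-0.21],[0,0,0],0.4],[[0,-0.003,-0.21],[0,0,0],0.4]]'
python3 -m handwheel '[[[0,0.007,0],[0,0,0],0.4],[[-0.002,0.015,0],[0,0,0],0.4],[[-0.002,0.02,0],[0,0,0],0.4],[[0,0.03,0],[0,0,0],0.4],[[0.002,0.039,0],[0,0,0],0.4],[[0.006,0.048,0],[0,0,0],0.4],[[0.01,0.057,0],[0,0,0],0.4],[[0.014,0.062,0],[0,0,0],0.4],[[0.018,0.067,0],[0,0,0],0.4],[[0.023,0.072,0],[0,0,0],0.4],[[0.023,0.072,0],[0,0,0],0.4]]'
python3 - <<'E'
from h import *
C=calibration('wrist'); save('wrist','w1.png',s=1.5625)
np.save('w1.npy',C,allow_pickle=True)
print(env.state()['wrist_force'])
E
```

```text
t: 2.65
ee_pos: [0.5392, 0.1275, 0.3145]
ee_rot: [3.101, -0.496, -0.001]
wrist_force: [-0.4, -0.3, 0.2]
opening: 0.0338
finger_force: 0.0
t: 3.75
ee_pos: [0.551, 0.1658, 0.3149]
ee_rot: [-3.102, 0.491, -0.001]
wrist_force: [1.3, -0.3, 0.9]
opening: 0.034
finger_force: 0.0
[-0.18280951  0.64899396  0.51883956]
```

View pics/w1.png

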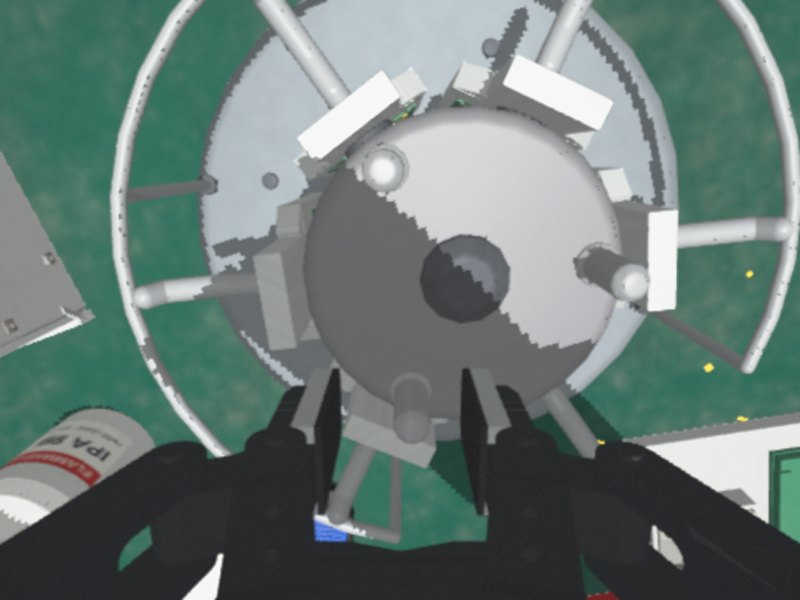

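The turret has clicked round: the bare hook is now at lower right (575,420), and the pin sits centred between the fingers. I'll check the fit and go to the plate.

```bash
python3 - <<'E'
from h import *
C=np.load('w1.npy',allow_pickle=True).item()
k=1.5625
P=lambda a,b:np.array([a,b])/k
obs=[((.038,180,.158),P(382,166)),((.038,-60,.158),P(410,420)),((.038,60,.158),P(632,283)),
((.104,60,.112),P(788,231)),((.104,240,.112),P(142,297)),((.104,-60,.112),P(337,517))]
x,r=fit(C,obs,[.5765,.136,np.radians(-167)])
print(x[:2],np.degrees(x[2])); print(r)
E
python3 -m handwheel '[[[0,0,0.21],[0,0,0],0.4],[[0,0,0.21],[0,0,0],0.4],[[0,0,0.21],[0,0,0.2],0.6],[[-0.04,-0.35,0.21],[0,0,1],1],[[-0.04,-0.35,0.21],[0,0,1],1],[[-0.04,-0.35,0.21],[0,0,1],1],[[-0.04,-0.35,0.21],[0,0,1],1],[[-0.04,-0.35,0.21],[0,0,1],1]]'
python3 -m handwheel '[[[-0.04,-0.5,0],[0,0,1],1],[[-0.04,-0.5,0],[0,0,1],1],[[-0.04,-0.5,0],[0,0,1],1],[[-0.04,-0.5,0],[0,0,1],1],[[-0.04,-0.5,0],[0,0,1],1],[[-0.04,-0.5,0],[0,0,1],1]]'
python3 -m handwheel '[[[0,-0.142,0],[0,0,0.81],1],[[0,-0.142,0],[0,0,0.81],1],[[0,-0.142,0],[0,0,0.81],1],[[0,-0.142,0],[0,0,0.81],1],[[0,-0.142,0],[0,0,0.81],1],[[0,-0.142,0],[0,0,0.81],1]]'
python3 - <<'E'
from h import *
C=calibration('wrist'); save('wrist','w2.png',s=1.5625)
np.save('w2.npy',C,allow_pickle=True)
print(env.state()['qpos'],C['pose'])
E
```

```text
[0.57726325 0.13675365] -161.94941005586998
[[ 0.1  0.8]
 [ 0.9  6.1]
 [ 2.2 -0.2]
 [-2.6 -1.6]
 [-0.8 -0.9]
 [-1.  -0.4]]
t: 4.6
ee_pos: [0.5302, -0.0167, 0.4196]
ee_rot: [3.054, 0.725, -0.001]
wrist_force: [0.2, 0.2, -0.3]
opening: 0.0853
finger_force: 0.0
t: 5.2
ee_pos: [0.5089, -0.2654, 0.4194]
ee_rot: [2.542, 1.844, -0.003]
wrist_force: [0.4, -0.4, -0.1]
opening: 0.0852
finger_force: 0.0
t: 5.8
ee_pos: [0.5104, -0.331, 0.4197]
ee_rot: [1.837, 2.548, 0.0]
wrist_force: [0.1, -0.2, 0.3]
opening: 0.0853
finger_force: 0.0
[ 0.90799953  0.3899016  -0.53003291  1.37410868  0.19522527  1.42936765
  0.70344533] [[ 9.48812455e-01  3.04784006e-01  8.28349925e-02  4.89398343e-01]
 [ 3.15839414e-01 -9.15078548e-01 -2.50752300e-01 -2.69124852e-01]
 [-6.24765904e-04  2.64079461e-01 -9.64500725e-01  3.88148699e-01]
 [ 0.00000000e+00  0.00000000e+00  0.00000000e+00  1.00000000e+00]]
```

View pics/w2.png

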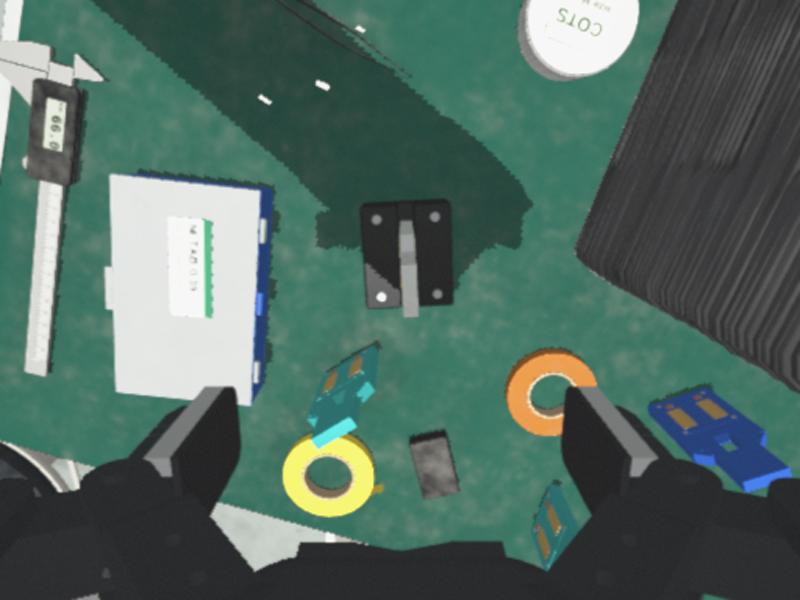

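The wrist view shows the plate's tab top edge-on, about (409,262) to (411,316), in the black block (corners (361,205), (449,200), (453,303), (367,308)).

Run:
```python
from h import *
C=np.load('w2.npy',allow_pickle=True).item();k=1.5625
Q=lambda u,v,z:atz(C,u/k,v/k,z)
for n,u,v,z in [('tabnear',411,317,.12),('tabfar',408,264,.12),('shoulderfar',406,222,.082),('b',361,205,.034),('b',449,200,.034),('b',453,303,.034),('b',367,308,.034)]: print(n,Q(u,v,z)[:2].round(4))
b=np.mean([Q(u,v,.034)[:2] for u,v in [(361,205),(449,200),(453,303),(367,308)]],0);print('blockc',b)
im=cv2.imread('pics/w2.png')[195:325,355:460]
g=cv2.resize(im,None,fx=4,fy=4,interpolation=cv2.INTER_CUBIC); cv2.imwrite('pics/w2c.png',g)
im=cv2.imread('pics/w2.png',0)
for v in range(212,326,6): print(v,im[v,394:426:2])
```

```text
tabnear [ 0.52   -0.3439]
tabfar [ 0.5096 -0.3179]
shoulderfar [ 0.5037 -0.3024]
b [ 0.4748 -0.3064]
b [ 0.5278 -0.2854]
b [ 0.5538 -0.3495]
b [ 0.4993 -0.3713]
blockc [ 0.5139151 -0.3281382]
212 [43 40 40 43 43 44 45 42 42 40 38 42 44 44 45 44]
218 [43 41 39 44 50 49 49 48 49 42 38 43 46 43 43 44]
224 [ 42  41  51  97 132 132 133 132 128  83  40  39  44  44  42  43]
230 [ 42  39  62 115 134 133 134 133 134 119  59  41  42  41  40  42]
236 [ 42  41  75 135 159 159 158 160 160 153  95  44  42  43  43  41]
242 [ 42  43  74 132 160 161 160 161 161 158 128  52  40  43  43  43]
248 [ 42  42  65 128 160 161 160 160 161 157 130  59  41  43  43  43]
254 [ 41  42  69 125 136 135 135 136 137 137 124  69  40  41  41  42]
260 [ 38  40  43  85 133 135 134 134 134 135 124  73  42  41  41  39]
266 [ 41  39  42 102 164 165 163 163 165 165 164 128  47  40  42  39]
272 [ 40  42  44 101 162 165 163 164 163 165 165 131  50  39  42  40]
278 [ 42  39  40  89 155 165 165 164 166 164 165 130  52  40  42  41]
284 [ 41  39  40  91 155 166 164 164 164 163 165 137  64  41  40  41]
290 [104 105  84  68 130 166 163 162 164 164 164 142  75  39  39  39]
296 [101 102  99  76 121 167 164 164 164 164 165 147  87  39  39  41]
302 [101 100  93  60 118 164 162 159 160 163 164 161 111  44  40  40]
308 [ 92  93  97 107 126 153 159 161 162 162 163 159 132 109 108 106]
314 [109 110 112 116 127 153 166 164 163 163 161 160 134 107 104 103]
320 [120 118 116 114 113 111 110 110 112 111 109 107 105 104 106 106]
```

```bash
python3 -m handwheel '[[[0.008,0.002,-0.1],[0,0,0.071],0.4],[[0.008,0.002,-0.18],[0,0,0.071],0.4],[[0.008,0.002,-0.24],[0,0,0.071],0.4],[[0.008,0.002,-0.28],[0,0,0.071],0.4],[[0.008,0.002,-0.308],[0,0,0.071],0.4],[[0.008,0.002,-0.308],[0,0,0.071],0.4],[[0.008,0.002,-0.308],[0,0,0.071],0],[[0.008,0.002,-0.308],[0,0,0.071],0],[[0.008,0.002,-0.308],[0,0,0.071],0],[[0.008,0.002,-0.308],[0,0,0.071],0],[[0.008,0.002,-0.308],[0,0,0.071],0],[[0.008,0.002,-0.308],[0,0,0.071],0]]'
```

```text
t: 7.05
ee_pos: [0.5151, -0.33, 0.2674]
ee_rot: [1.764, 2.596, -0.0]
wrist_force: [-0.7, -0.0, 7.1]
opening: 0.0071
finger_force: 60.4
```

```bash
python3 -m handwheel '[[[0,0,0.04],[0,0,0],0],[[0,0,0.08],[0,0,0],0],[[0,0,0.14],[0,0,0],0],[[0,0,0.22],[0,0,0],0],[[0,0,0.32],[0,0,0],0],[[0,0,0.32],[0,0,0],0]]'
python3 - <<'E'
from h import *
C=np.load('w0.npy',allow_pickle=True).item();k=1.5625
for n,u,v,z in [('jigcorner',508,380,.02),('redtip',420,500,.07),('redtop',475,482,.07),('clamp',530,420,.06)]: print(n,atz(C,u/k,v/k,z).round(3))
s=env.state();A=np.array([.577,.1365]);t=np.radians(-167.5)
p=A+.140*np.array([np.cos(t),np.sin(t)]);print(s['ee_pos'],p,(p-s['ee_pos'][:2])/.5,s['opening'],s['wrist_force'])
E
```

```text
t: 7.65
ee_pos: [0.5157, -0.3295, 0.4339]
ee_rot: [1.759, 2.589, 0.001]
wrist_force: [1.0, 0.2, -1.1]
opening: 0.0071
finger_force: 59.4
jigcorner [0.427 0.082 0.02 ]
redtip [0.384 0.165 0.07 ]
redtop [0.386 0.126 0.07 ]
clamp [0.413 0.078 0.06 ]
[ 0.51565103 -0.32947971  0.43388187] [0.44031856 0.10619845] [-0.15066494  0.87135633] 0.007055887105093953 [ 1.03410355  0.24936512 -1.07895505]
```

```bash
python3 -m handwheel '[[[-0.15,0.87,0],[0,0,-0.2],0],[[-0.15,0.87,0],[0,0,-0.2],0],[[-0.15,0.87,0],[0,0,-0.2],0],[[-0.15,0.87,0],[0,0,-0.2],0],[[-0.15,0.87,0],[0,0,-0.2],0],[[-0.15,0.87,0],[0,0,-0.2],0],[[-0.15,0.87,0],[0,0,-0.2],0],[[-0.15,0.87,0],[0,0,-0.2],0],[[-0.15,0.87,0],[0,0,-0.2],0],[[-0.15,0.87,0],[0,0,-0.2],0],[[-0.15,0.87,0],[0,0,-0.2],0],[[-0.15,0.87,0],[0,0,-0.2],0]]'
python3 -m handwheel '[[[0,0,-0.1],[0,0,0],0],[[0,0,-0.18],[0,0,0],0],[[0,0,-0.2],[0,0,0],0],[[0,0,-0.2],[0,0,0],0]]'
python3 - <<'E'
from h import *
C=calibration('wrist'); save('wrist','w3.png',s=1.5625)
np.save('w3.npy',C,allow_pickle=True)
s=env.state();print(s['ee_pos'],s['ee_rot'],s['qpos'])
cv2.imwrite('pics/t3.png',snapshot('top')[:,:,::-1]);cv2.imwrite('pics/s3.png',snapshot('scene')[:,:,::-1])
E
```

```text
t: 8.85
ee_pos: [0.4398, 0.1041, 0.4254]
ee_rot: [1.966, 2.45, -0.001]
wrist_force: [1.5, 0.2, -1.3]
opening: 0.007
finger_force: 59.2
t: 9.25
ee_pos: [0.4395, 0.104, 0.3248]
ee_rot: [-1.964, -2.448, 0.003]
wrist_force: [0.4, 0.4, -0.7]
opening: 0.0069
finger_force: 59.2
[0.44008308 0.10463162 0.32637799] [-1.96510918e+00 -2.45015096e+00 -1.59898581e-04] [ 0.49505416  0.14121943 -0.8519259   1.90244309  0.1156176   1.14861176
 -0.18065935]
```

View pics/w3.png

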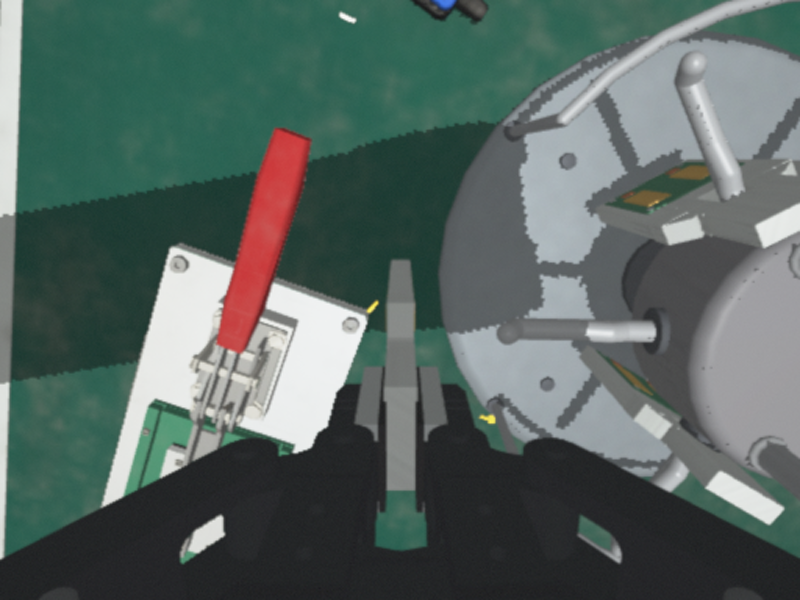

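The hook tip is at (510,331), with its bar running to the collar at (645,331). The held plate is in the middle: tab top about u 387–416, v ≈398–490, shoulder end at (400,262).

Run:
```python
from h import *
C=np.load('w3.npy',allow_pickle=True).item();k=1.5625
im=cv2.imread('pics/w3.png',0)
for u in (500,505,510,520,530,560,600,620,640,650): print(u,'col v312-350',im[312:352:2,u])
for v in (258,262,270,290,310,350,366,390,398,404,420,460,480,486,490,494): print(v,'row',im[v,376:430:3])
print('col at u=402, v386..410',im[350:412:3,402],im[478:504:2,402])
```

```text
500 col v312-350 [ 96  96  95  95  95  96 110 118 103 105 104 106 104 102 114 154 177 176
 177 175]
505 col v312-350 [ 96  97  95  94  97 110 100 105 109 111 112 114 112 110 106 105 136 176
 175 174]
510 col v312-350 [ 96  94  96  94  94  95 101 108 110 114 116 118 115 111 107 108 142 174
 173 173]
520 col v312-350 [ 96  96  94  97 103 105 104 105 104 103 103 101 100 115 158 173 172 172
 173 172]
530 col v312-350 [176 174 166 130 103 109 111 114 119 118 114 111 106 111 152 174 173 174
 172 172]
560 col v312-350 [172 172 169 144 107 106 111 113 117 118 116 112 109 108 143 173 170 171
 170 169]
600 col v312-350 [ 95  94  93  94  99 123 151 168 184 211 231 226 205 189 170 117  94  94
  94  92]
620 col v312-350 [ 92  92  92  92  97 120 144 162 174 183 191 194 193 184 169 116  92  91
  93  92]
640 col v312-350 [ 72  73  72  73  94 130 156 173 186 197 206 205 197 184 162 101  75  75
  75  76]
650 col v312-350 [ 49  49  49  51  81 125 155 172 185 194 204 204 189 156 167  92  48  50
  50  49]
258 row [50 51 49 51 49 56 61 62 62 62 61 56 50 50 49 49 48 51]
262 row [ 51  49  50  50  54  93 116
[... 640 characters left out ...]
  63 139 137 136 135 135 136 138 138 140  93  30  50 103 103]
420 row [ 98  42  34  62 136 137 137 138 138 138 138 139 140  94  30  35  83 103]
460 row [ 36  40  38  56 136 135 134 133 136 137 139 138 139  88  38  42  37  36]
480 row [ 35  39  39  58 136 135 135 135 134 133 134 135 136  87  39  40  34  37]
486 row [ 34  38  39  56 138 137 138 136 134 134 133 135 135  85  38  40  37  38]
490 row [ 35  38  37  57 112 113 113 112 112 110 109 110 111  72  38  39  34  38]
494 row [35 40 37 50 88 87 87 88 87 85 84 87 89 65 38 38 37 37]
col at u=402, v386..410 [116 115 115 115 116 115 116 115 116 115 116 115 122 138 137 138 138 137
 136 135 137] [134 133 134 134 134 135 112  85  86  87  87  91  93]
```

```bash
cat > m.py <<'E'
from h import *
C=np.load('w3.npy',allow_pickle=True).item();k=1.5625
Q=lambda u,v,z:atz(C,u/k,v/k,z)[:2]
from scipy.optimize import brentq
z=brentq(lambda z:np.linalg.norm(Q(401.5,386.5,z)-Q(401.5,489.5,z))-.028,.1,.24)
print('tabtop z',z)
zz=.1805
n,f=Q(401.5,386.5,z),Q(401.5,489.5,z); m=(n+f)/2; print('tab mid',m,np.degrees(np.arctan2(*(f-n)[::-1])))
s=(n+f)/2
E
python3 - <<'E'
from m import *
print('cam',C['pose'][:3,3])
L=np.array([Q(u,v,.104) for u,v in [(530,329.5),(560,329.5),(600,331.8),(620,331.6),(640,331.5)]])
c=L.mean(0);d=np.linalg.svd(L-c)[2][0];d*=-np.sign(d[0]);print('bar dir',np.degrees(np.arctan2(d[1],d[0])),c)
tip=Q(508,333,.110);print('tip',tip)
A=np.array([.577,.1365])
for nm,p in [('tip',tip),('barmid',c),('bar600',L[2])]: print(nm,np.degrees(np.arctan2(*(p-A)[::-1])),np.linalg.norm(p-A))
r=env.state();print(r['ee_pos'],r['ee_rot'])
E
```

```text
tabtop z 0.17481739673995098
tab mid [0.43921879 0.10248751] -77.46221830103708
cam [0.42492911 0.16770966 0.29329444]
bar dir -168.8216256630154 [0.50581765 0.12215184]
tip [0.47496629 0.11643038]
tip -168.872205838775 0.10398878268022241
barmid -168.60365020198626 0.07261403023267783
bar600 -168.33906458073812 0.06889580258337183
[0.44053321 0.10524187 0.32764207] [1.96373414 2.44986697 0.00335951]
```

```bash
python3 -m handwheel '[[[0,0,0.05],[0,0,-0.025],0],[[0,0,0.11],[0,0,-0.025],0],[[0,0,0.11],[0,0,-0.025],0],[[0.05,0.014,0.11],[0,0,-0.025],0],[[0.096,0.027,0.11],[0,0,-0.025],0],[[0.096,0.027,0.1],[0,0,-0.025],0],[[0.096,0.027,0.09],[0,0,-0.025],0],[[0.096,0.027,0.08],[0,0,-0.025],0],[[0.096,0.027,0.08],[0,0,-0.025],0],[[0.096,0.027,0.08],[0,0,-0.025],0]]'; python3 -m handwheel '[[[0,0,-0.001],[0,0,0],0],[[0,0,-0.002],[0,0,0],0],[[0,0,-0.003],[0,0,0],0],[[0,0,-0.004],[0,0,0],0],[[0,0,-0.004],[0,0,0],0]]'
```

```text
t: 10.4
ee_pos: [0.4871, 0.1186, 0.3658]
ee_rot: [1.988, 2.432, -0.001]
wrist_force: [0.2, 0.0, -1.2]
opening: 0.0069
finger_force: 59.4
t: 10.9
ee_pos: [0.4876, 0.1187, 0.3636]
ee_rot: [-1.988, -2.432, 0.0]
wrist_force: [1.4, 0.3, -1.2]
opening: 0.0072
finger_force: 59.4
```

```bash
for i in 1 2 3 4; do :; done; python3 -m handwheel '[[[0,0,-0.001],[0,0,0],0],[[0,0,-0.002],[0,0,0],0],[[0,0,-0.002],[0,0,0],0]]'; python3 -m handwheel '[[[0,0,-0.001],[0,0,0],0],[[0,0,-0.002],[0,0,0],0],[[0,0,-0.002],[0,0,0],0]]'; python3 -m handwheel '[[[0,0,-0.001],[0,0,0],0],[[0,0,-0.002],[0,0,0],0],[[0,0,-0.002],[0,0,0],0]]'
```

```text
t: 11.2
ee_pos: [0.4877, 0.1189, 0.3631]
ee_rot: [1.988, 2.432, 0.001]
wrist_force: [-1.6, -1.0, 3.8]
opening: 0.007
finger_force: 60.3
t: 11.5
ee_pos: [0.4878, 0.1191, 0.3629]
ee_rot: [1.987, 2.432, 0.002]
wrist_force: [-2.8, -0.3, 10.7]
opening: 0.0069
finger_force: 61.3
t: 11.8
ee_pos: [0.488, 0.1193, 0.3628]
ee_rot: [1.986, 2.431, 0.003]
wrist_force: [-5.2, -0.9, 18.0]
opening: 0.0068
finger_force: 62.3
```

```bash
python3 - <<'E'
from m import *
t=np.radians(-168.6);d=np.array([np.cos(t),np.sin(t)]);e=np.array([-d[1],d[0]])
A=np.array([.577,.1365])
for z in (.178,.1795,.181):
    n,f=Q(401.5,386.5,z),Q(401.5,489.5,z); y=(f-n)/np.linalg.norm(f-n)
    for nm,m in [('mid',(n+f)/2),('near+14',n+.014*y)]: print(z,nm,m.round(4),'lat',((m-A)@e).round(4))
# shoulder: z= foot+.07, front edge near end of shoulder v~303 -> 24mm from centre
zs=.1795-.038
for v in (300,303,306):
    p=Q(400,v,zs); m=p+.024*y; print('shoulder',v,m.round(4),'lat',((m-A)@e).round(4))
zf=.1795-.108; p=Q(399,260,zf); m=p+.024*y; print('foot',m.round(4),((m-A)@e).round(4))
for p,nm in [(Q(508,333,.110),'tip'),(Q(600,331.8,.104),'bar'),(Q(640,331.5,.104),'bar'),(Q(550,329.5,.104),'bar')]: print(nm,'lat',((p-A)@e).round(4))
print('tcp lat at w3',((np.array([.4403,.1049])-A)@e).round(4), 'e',e)
im=cv2.imread('pics/w3.png',0);print(im[290:316:2,400],im[252:270:2,400])
s=env.state();print(s['ee_pos'],'now lat',((s['ee_pos'][:2]-A)@e).round(4),'r',((s['ee_pos'][:2]-A)@d).round(4))
E
python3 -m handwheel '[[[0,0,0.006],[0,0,0],0],[[0,0,0.02],[0,0,0],0],[[0,0,0.02],[0,0,0],0],[[0,0,0.02],[0,0,0],0]]'
```

```text
tabtop z 0.17481739673995098
tab mid [0.43921879 0.10248751] -77.46221830103708
0.178 mid [0.4388 0.1042] lat 0.0043
0.178 near+14 [0.4389 0.1039] lat 0.0047
0.1795 mid [0.4387 0.1051] lat 0.0035
0.1795 near+14 [0.4388 0.1045] lat 0.004
0.181 mid [0.4385 0.1059] lat 0.0026
0.181 near+14 [0.4386 0.1052] lat 0.0034
shoulder 300 [0.4382 0.1047] lat 0.0037
shoulder 303 [0.4384 0.1038] lat 0.0046
shoulder 306 [0.4386 0.103 ] lat 0.0055
foot [0.4378 0.1032] 0.0051
tip lat -0.0005
bar lat 0.0003
bar lat -0.0001
bar lat -0.0002
tcp lat at w3 0.004 e [ 0.19765734 -0.98027117]
[114 114 112 113 113 114 121 135 138 138 137 137 137] [ 50  50  49  62  98 115 113 114 113]
[0.48795928 0.11934068 0.36275559] now lat -0.0008 r 0.0907
t: 12.2
ee_pos: [0.4876, 0.1187, 0.3706]
ee_rot: [-1.988, -2.432, 0.0]
wrist_force: [0.1, -0.4, -1.3]
opening: 0.0068
finger_force: 59.4
```

```bash
python3 -m handwheel '[[[-0.067,-0.0135,0],[0,0,0],0],[[-0.067,-0.0135,0],[0,0,0],0],[[-0.067,-0.0135,-0.08],[0,0,0],0],[[-0.067,-0.0135,-0.14],[0,0,0],0],[[-0.067,-0.0135,-0.155],[0,0,0],0],[[-0.067,-0.0135,-0.155],[0,0,0],0],[[-0.067,-0.0135,-0.155],[0,0,0],0]]'
python3 - <<'E'
from h import *
C=calibration('wrist');im=snapshot('wrist')[:,:,::-1];np.save('w4.npy',C,allow_pickle=True)
im2=snapshot('scene')[:,:,::-1][180:300,160:320]
cv2.imwrite('pics/w4.png',np.hstack([cv2.resize(im[120:384,190:430],(400,440),interpolation=cv2.INTER_CUBIC),cv2.resize(im2[:,20:129],(400,440),interpolation=cv2.INTER_CUBIC)]))
E
```

```text
t: 12.9
ee_pos: [0.4547, 0.1124, 0.2944]
ee_rot: [1.987, 2.432, 0.002]
wrist_force: [0.2, 0.2, -0.8]
opening: 0.0066
finger_force: 59.6
```

View pics/w4.png

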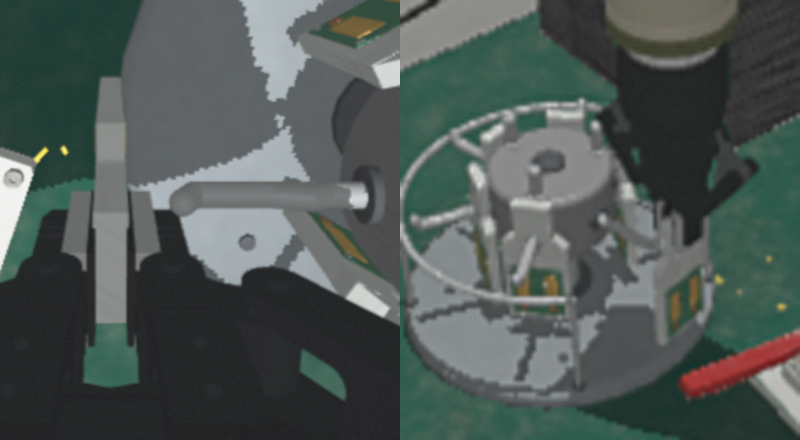

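The left panel shows the tab top edges at v 212 and 323, the shoulder edge at v 122 and the hook tip at (185,200). The right panel shows the plate in front of the hook. I'll check the lateral fit once more.

Run:
```python
from h import *
C=np.load('w4.npy',allow_pickle=True).item()
Q=lambda u,v,z:atz(C,190+u/1.6667,120+v/1.6667,z)[:2]
t=np.radians(-168.6);d=np.array([np.cos(t),np.sin(t)]);e=np.array([-d[1],d[0]]);A=np.array([.577,.1365])
L=lambda p:(((p-A)@e*1e3).round(1),((p-A)@d*1e3).round(1))
z=.147
n,f=Q(111,212,z),Q(111,323,z);y=(f-n)/np.linalg.norm(f-n);print('tab',L((n+f)/2),L(n+.014*y),np.linalg.norm(f-n))
print('sh',L(Q(110,122,z-.038)+.024*y),'foot',L(Q(109,77,z-.108)+.024*y))
print('tip',L(Q(187,201,.110)),'bar',[L(Q(u,v,.104)) for u,v in [(230,196),(270,196),(310,195.5),(345,195)]])
s=env.state();print(L(s['ee_pos'][:2]),s['ee_pos'])
```

```text
tab (np.float64(-0.4), np.float64(124.7)) (np.float64(-0.2), np.float64(124.7)) 0.0276934675003734
sh (np.float64(-0.3), np.float64(124.9)) foot (np.float64(0.2), np.float64(125.3))
tip (np.float64(-1.2), np.float64(102.9)) bar [(np.float64(-0.3), np.float64(89.3)), (np.float64(-0.3), np.float64(77.5)), (np.float64(-0.5), np.float64(65.6)), (np.float64(-0.6), np.float64(55.3))]
(np.float64(-0.5), np.float64(124.6)) [0.45474252 0.11235738 0.29467225]
```

```bash
python3 -m handwheel '[[[0.01,0.002,-0.003],[0,0,0],0],[[0.02,0.004,-0.003],[0,0,0],0],[[0.024,0.005,-0.003],[0,0,0],0],[[0.028,0.0055,-0.003],[0,0,0],0],[[0.03,0.006,-0.003],[0,0,0],0],[[0.032,0.0065,-0.003],[0,0,0],0],[[0.034,0.007,-0.003],[0,0,0],0],[[0.034,0.007,-0.003],[0,0,0],0]]'; python3 -m handwheel '[[[0.002,0.0004,0],[0,0,0],0],[[0.004,0.0008,0],[0,0,0],0],[[0.006,0.0012,0],[0,0,0],0],[[0.008,0.0016,0],[0,0,0],0],[[0.008,0.0016,0],[0,0,0],0]]'
```

```text
t: 13.8
ee_pos: [0.4711, 0.1155, 0.2917]
ee_rot: [-1.988, -2.433, -0.0]
wrist_force: [-0.0, 0.1, -1.7]
opening: 0.0067
finger_force: 59.6
t: 14.3
ee_pos: [0.4752, 0.1163, 0.2917]
ee_rot: [-1.988, -2.433, -0.0]
wrist_force: [0.3, 0.7, -1.2]
opening: 0.0072
finger_force: 59.6
```

```bash
python3 -m handwheel '[[[0.004,0.0008,0.001],[0,0,0],0],[[0.008,0.0016,0.001],[0,0,0],0],[[0.012,0.0024,0.001],[0,0,0],0],[[0.016,0.0032,0.001],[0,0,0],0],[[0.02,0.004,0.001],[0,0,0],0],[[0.02,0.004,0.001],[0,0,0],0]]'; python3 -m handwheel '[[[0.004,0.0008,0],[0,0,0],0],[[0.008,0.0016,0],[0,0,0],0],[[0.011,0.0022,0],[0,0,0],0],[[0.011,0.0022,0],[0,0,0],0]]'
```

```text
t: 14.9
ee_pos: [0.4853, 0.1184, 0.2922]
ee_rot: [-1.988, -2.432, -0.0]
wrist_force: [-0.1, -0.0, -0.9]
opening: 0.0071
finger_force: 59.6
t: 15.3
ee_pos: [0.4908, 0.1195, 0.2922]
ee_rot: [-1.988, -2.432, -0.0]
wrist_force: [0.7, -0.3, -2.3]
opening: 0.0072
finger_force: 59.6
```

```bash
python3 -m handwheel '[[[0,0,-0.003],[0,0,0],0],[[0,0,-0.006],[0,0,0],0],[[0,0,-0.009],[0,0,0],0],[[0,0,-0.011],[0,0,0],0],[[0,0,-0.012],[0,0,0],0],[[0,0,-0.012],[0,0,0],0]]'; python3 -m handwheel '[[[0,0,-0.001],[0,0,0],0],[[0,0,-0.002],[0,0,0],0],[[0,0,-0.002],[0,0,0],0]]'; python3 -m handwheel '[[[0,0,-0.001],[0,0,0],0],[[0,0,-0.002],[0,0,0],0],[[0,0,-0.002],[0,0,0],0]]'
```

```text
t: 15.9
ee_pos: [0.4905, 0.1194, 0.2861]
ee_rot: [-1.988, -2.433, 0.0]
wrist_force: [-0.2, -0.6, -1.2]
opening: 0.007
finger_force: 59.6
t: 16.2
ee_pos: [0.4906, 0.1195, 0.2853]
ee_rot: [1.988, 2.433, 0.0]
wrist_force: [-0.7, -1.0, -0.2]
opening: 0.0068
finger_force: 59.9
t: 16.5
ee_pos: [0.4909, 0.1197, 0.2851]
ee_rot: [1.987, 2.432, 0.001]
wrist_force: [-0.5, -1.0, 6.9]
opening: 0.0067
finger_force: 61.0
```

```bash
python3 -m handwheel '[[[0,0,0.002],[0,0,0],0.02],[[0,0,0.002],[0,0,0],0.1],[[0,0,0.002],[0,0,0],0.25],[[0,0,0.002],[0,0,0],0.25],[[0,0,0.002],[0,0,0],0.25],[[0,0,0.02],[0,0,0],0.25],[[0,0,0.06],[0,0,0],0.25],[[0,0,0.12],[0,0,0],0.25],[[0,0,0.15],[0,0,0],0.25],[[0,0,0.15],[0,0,0],0.25]]'
python3 - <<'E'
from h import *
a=snapshot('wrist')[:,:,::-1]; b=snapshot('scene')[:,:,::-1]
cv2.imwrite('pics/w5.png',np.hstack([cv2.resize(a[120:384,190:430],(400,440),interpolation=cv2.INTER_CUBIC),cv2.resize(b[180:300,180:289],(400,440),interpolation=cv2.INTER_CUBIC)]))
E
```

```text
t: 17.5
ee_pos: [0.491, 0.1199, 0.3616]
ee_rot: [1.986, 2.431, 0.004]
wrist_force: [0.6, 0.1, 0.2]
opening: 0.0215
finger_force: 0.0
```

View pics/w5.png

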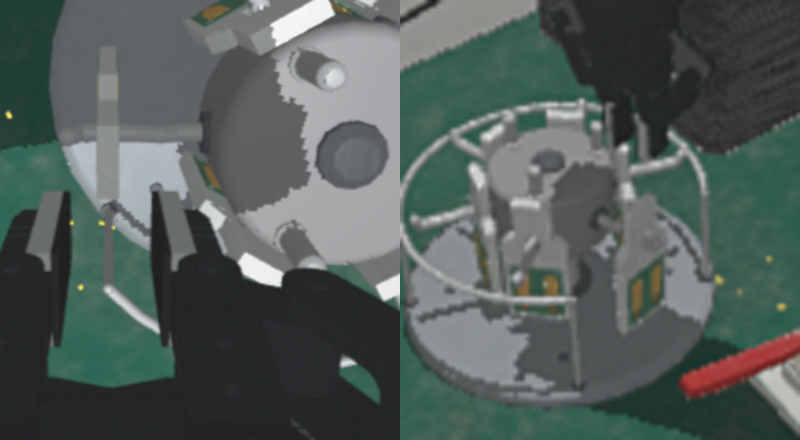

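The plate hangs upright on the hook, free of the fingers, at (108,130) left and (640,270) right. Next I turn the tool 90° and push with the two fingertips straddling the bar.

```bash
python3 -m handwheel '[[[-0.082,-0.0166,0],[0,0,1],0.25],[[-0.082,-0.0166,0],[0,0,1],0.25],[[-0.082,-0.0166,0],[0,0,1],0.25],[[-0.082,-0.0166,0],[0,0,1],0.25],[[-0.082,-0.0166,0],[0,0,1],0.25],[[-0.082,-0.0166,0],[0,0,1],0.25],[[-0.082,-0.0166,0],[0,0,1],0.25]]'; python3 -m handwheel '[[[0,0,0],[0,0,1],0.25],[[0,0,0],[0,0,1],0.25],[[0,0,0],[0,0,1],0.25],[[0,0,0],[0,0,1],0.25],[[0,0,0],[0,0,1],0.25],[[0,0,0],[0,0,1],0.25],[[0,0,0],[0,0,1],0.25]]'
python3 - <<'E'
from h import *
s=env.state();t=np.radians(-168.6);d=np.array([np.cos(t),np.sin(t)]);e=np.array([-d[1],d[0]]);A=np.array([.577,.1365])
q=s['ee_pos'][:2]-A;print(s['ee_pos'],'lat',q@e,'r',q@d,np.degrees(2*np.arctan2(s['ee_rot'][1],s['ee_rot'][0])),s['qpos'])
E
```

```text
t: 18.3
ee_pos: [0.4492, 0.1108, 0.3581]
ee_rot: [-0.905, -3.006, 0.001]
wrist_force: [0.9, 0.1, -1.1]
opening: 0.0213
finger_force: 0.0
t: 19.0
ee_pos: [0.4493, 0.1109, 0.3585]
ee_rot: [0.313, -3.125, -0.0]
wrist_force: [-0.0, 0.1, -0.5]
opening: 0.0213
finger_force: 0.0
[0.44932254 0.11091552 0.35848012] lat -0.00015666310957919633 r 0.13021548965947216 -168.5733224524159 [ 0.67342006  0.17919543 -1.07192307  1.82817533  0.16610028  1.23267326
  1.3227745 ]
```

```bash
python3 -m handwheel '[[[0,0,-0.08],[0,0,0],0.25],[[0,0,-0.15],[0,0,0],0.25],[[0,0,-0.179],[0,0,0],0.25],[[0,0,-0.179],[0,0,0],0.25],[[0.02,0.004,-0.179],[0,0,0],0.25],[[0.035,0.007,-0.179],[0,0,0],0.25],[[0.045,0.009,-0.179],[0,0,0],0.25],[[0.045,0.009,-0.179],[0,0,0],0.25]]'; python3 -m handwheel '[[[0.003,0.0006,0],[0,0,0],0.25],[[0.006,0.0012,0],[0,0,0],0.25],[[0.009,0.0018,0],[0,0,0],0.25],[[0.012,0.0024,0],[0,0,0],0.25],[[0.015,0.003,0],[0,0,0],0.25],[[0.018,0.0036,0],[0,0,0],0.25],[[0.018,0.0036,0],[0,0,0],0.25]]'
```

```text
t: 19.8
ee_pos: [0.4732, 0.1159, 0.2706]
ee_rot: [-0.313, 3.124, 0.001]
wrist_force: [-0.1, 0.8, -0.4]
opening: 0.0213
finger_force: 0.0
t: 20.5
ee_pos: [0.4813, 0.1174, 0.2697]
ee_rot: [-0.314, 3.126, 0.0]
wrist_force: [-0.1, -0.1, 0.2]
opening: 0.0218
finger_force: 0.0
```

```bash
python3 -m handwheel '[[[0.003,0.0006,0],[0,0,0],0.25],[[0.006,0.0012,0],[0,0,0],0.25],[[0.009,0.0018,0],[0,0,0],0.25],[[0.012,0.0024,0],[0,0,0],0.25],[[0.015,0.003,0],[0,0,0],0.25],[[0.018,0.0036,0],[0,0,0],0.25]]'; python3 -m handwheel '[[[0.003,0.0006,0],[0,0,0],0.25],[[0.006,0.0012,0],[0,0,0],0.25],[[0.009,0.0018,0],[0,0,0],0.25],[[0.012,0.0024,0],[0,0,0],0.25],[[0.014,0.0028,0],[0,0,0],0.25],[[0.016,0.0032,0],[0,0,0],0.25]]';  python3 -m handwheel '[[[0.002,0.0004,0],[0,0,0],0.25],[[0.004,0.0008,0],[0,0,0],0.25],[[0.006,0.0012,0],[0,0,0],0.25],[[0.008,0.0016,0],[0,0,0],0.25],[[0.01,0.002,0],[0,0,0],0.25]]'
```

```text
t: 21.1
ee_pos: [0.4902, 0.1193, 0.2697]
ee_rot: [0.315, -3.126, 0.0]
wrist_force: [-1.1, -0.4, 1.2]
opening: 0.0214
finger_force: 0.2
t: 21.7
ee_pos: [0.4981, 0.1208, 0.2697]
ee_rot: [0.314, -3.126, 0.0]
wrist_force: [0.0, -0.6, 0.4]
opening: 0.0212
finger_force: 0.1
t: 22.2
ee_pos: [0.5032, 0.1218, 0.2697]
ee_rot: [-0.314, 3.126, 0.0]
wrist_force: [-0.1, -0.0, 0.0]
opening: 0.0212
finger_force: 0.0
```

```bash
python3 -m handwheel '[[[0.002,0.0004,0],[0,0,0],0.25],[[0.004,0.0008,0],[0,0,0],0.25],[[0.006,0.0012,0],[0,0,0],0.25],[[0.007,0.0014,0],[0,0,0],0.25]]'; python3 -m handwheel '[[[0.001,0.0002,0],[0,0,0],0.25],[[0.002,0.0004,0],[0,0,0],0.25],[[0.003,0.0006,0],[0,0,0],0.25],[[0.003,0.0006,0],[0,0,0],0.25]]'; python3 -m handwheel '[[[0.001,0.0002,0],[0,0,0],0.25],[[0.002,0.0004,0],[0,0,0],0.25],[[0.002,0.0004,0],[0,0,0],0.25]]'
```

```text
t: 22.6
ee_pos: [0.5067, 0.1225, 0.2697]
ee_rot: [0.314, -3.126, 0.0]
wrist_force: [0.1, -0.1, 0.1]
opening: 0.021
finger_force: 0.1
t: 23.0
ee_pos: [0.5081, 0.1228, 0.2697]
ee_rot: [0.314, -3.126, 0.0]
wrist_force: [-0.2, -0.3, -0.7]
opening: 0.0215
finger_force: 0.0
t: 23.3
ee_pos: [0.5091, 0.123, 0.2697]
ee_rot: [0.314, -3.126, 0.0]
wrist_force: [0.2, 0.2, 0.0]
opening: 0.0217
finger_force: 0.0
```

```bash
python3 -m handwheel '[[[0.001,0.0002,0],[0,0,0],0.25],[[0.002,0.0004,0],[0,0,0],0.25],[[0.002,0.0004,0],[0,0,0],0.25]]'; python3 -m handwheel '[[[0.001,0.0002,0],[0,0,0],0.25],[[0.002,0.0004,0],[0,0,0],0.25],[[0.002,0.0004,0],[0,0,0],0.25]]'; python3 -m handwheel '[[[0.001,0.0002,0],[0,0,0],0.25],[[0.002,0.0004,0],[0,0,0],0.25],[[0.002,0.0004,0],[0,0,0],0.25]]'
```

```text
t: 23.6
ee_pos: [0.5097, 0.1232, 0.2695]
ee_rot: [0.315, -3.124, 0.001]
wrist_force: [-4.8, -0.6, 3.1]
opening: 0.0213
finger_force: 1.5
t: 23.9
ee_pos: [0.5101, 0.1234, 0.2694]
ee_rot: [0.315, -3.123, 0.002]
wrist_force: [-8.9, -2.3, 6.0]
opening: 0.0216
finger_force: 2.9
t: 24.2
ee_pos: [0.5104, 0.1236, 0.2691]
ee_rot: [0.315, -3.121, 0.002]
wrist_force: [-13.0, -3.5, 8.8]
opening: 0.0213
finger_force: 4.3
```

Firm stop at the collar. I back off, raise, and look.

```bash
python3 -m handwheel '[[[-0.008,-0.0016,0],[0,0,0],0.25],[[-0.03,-0.006,0],[0,0,0],0.25],[[-0.08,-0.016,0],[0,0,0],0.25],[[-0.13,-0.026,0],[0,0,0],0.25],[[-0.13,-0.026,0],[0,0,0],0.25],[[-0.13,-0.026,0.1],[0,0,0],0.25],[[-0.13,-0.026,0.2],[0,0,0],0.25],[[-0.13,-0.026,0.28],[0,0,0],0.25],[[-0.13,-0.026,0.28],[0,0,0],0.25]]'
python3 - <<'E'
from h import *
C=calibration('wrist');a=snapshot('wrist')[:,:,::-1]; np.save('w6.npy',C,allow_pickle=True)
b=snapshot('scene')[:,:,::-1]
cv2.imwrite('pics/w6.png',np.hstack([cv2.resize(a[0:264,130:370],(400,440),interpolation=cv2.INTER_CUBIC),cv2.resize(b[180:300,180:289],(400,440),interpolation=cv2.INTER_CUBIC)]))
E
```

```text
t: 25.1
ee_pos: [0.4485, 0.1118, 0.4152]
ee_rot: [-0.313, 3.116, -0.001]
wrist_force: [0.7, -0.8, -0.2]
opening: 0.0213
finger_force: 0.0
```

View pics/w6.png

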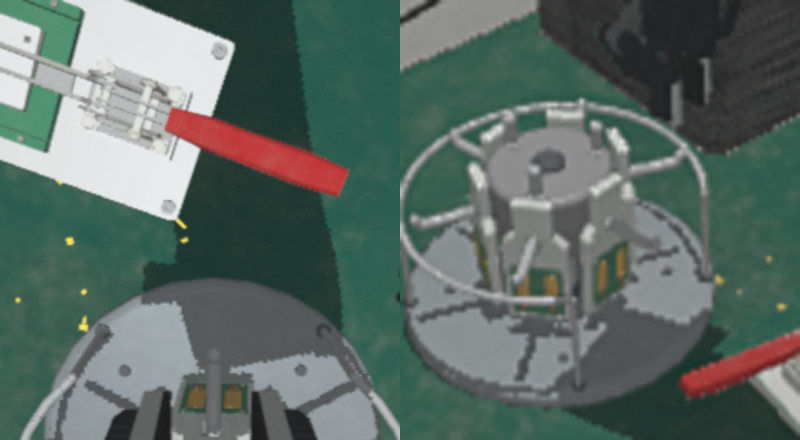

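The right panel shows the plate at the drum like its neighbours (610,265). The left panel shows the hook tip (213,355) midway between the hoop ends (105,335) and (325,330). Robot is clear, so I'm handing in.

```bash
python3 -c "
from cell import env
print(env.hand_in())"
```

```text
the job is handed in; nothing more can be done
None
```

I handed the job in at about 25 s: the bare hook is clicked in at the gap and the plate hangs straight on it, home against the collar. The arm is clear and I saw no contact with the tin, plug or bottle; the hand-in returned no verdict.

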